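# Unbolt the rule locker with the reach hook

### The job

The locker at the back of the bench is too far to reach by hand. Take the reach hook off its rest and, with it, ease the locker's bolt right back until you feel it come up against its stop, without jerking or wrenching it, then draw the door wide open (70 degrees or so) by the bolt's bow and lay the hook back in its rest as you found it. Only the hook may touch the locker, and leave the other things on the bench where they are.

Things in the scene. Friction and masses are not known exactly. Their poses are not given: they have to be found in the camera images.
- rod_handle (a point): centre of the reach hook's pale wooden handle, a flat-sided bar 120 mm long (x), 22 wide (y), 28 high (z). From it an 8 mm steel rod runs along +x, level with this point, to 330 mm ahead, where it turns straight down (-z) into an 8 mm prong whose round end is 44 mm below the rod's centre line. 0.1 to 0.17 kg, balances about 55 mm ahead of this point.
- hook_prong (a point): a point on the prong's centre line, 8 mm above its round end: 330 mm ahead of and 36 mm below the handle's centre; same axes as rod_handle
- rest_seat (a point): where the handle's centre lies when the hook is home in its rest, 65 mm above the bench; x along the rest towards the hook end, z up. The rest is fixed: a flared wooden fork 40 mm behind this point takes the handle (slot 28 mm wide at its floor, floor 51 mm up, prongs to 76 mm), another 250 mm ahead takes the rod (slot 18 mm, floor 61 mm up), on planks 12 mm thick.
- rest_hook (a point): where the point hook_prong lies when the hook is home in its rest with the prong hanging down
- bolt (a joint): how far the steel bolt is drawn, m: 0 fully shot, grows as it slides along the door towards the hinge. A brass collar on it meets a strap, its stop, between 0.034 and 0.050: where the collar is set differs each time. Starts up to 8 mm drawn. Stiff: some 5 to 7 N to slide, stays where left; its light fittings bend if the hook loads them with over 12 N. Until drawn about 22 mm its nose holds the door shut.
- locker_door (a joint): angle of the locker's green door, rad: 0 shut, 1.8 widest. Swings with a little friction (0.15 N m) and stays where it is left; seen from above it turns counter-clockwise as it opens.
- hinge (a point): point of the door's vertical hinge line (its robot-side edge), 105 mm above the bench. x along the door to its free edge, y straight out of its face, z up; turns with the door. The bolt's handle is a bow, a level D of 8 mm steel bar, its opening 40 mm (x) by 31 mm (y), centred 185 mm less the bolt's travel along x and 1 mm out along y, level with here; open above and below. Door's face at y = -32 mm.
- locker: the fixed dark wooden locker, 320 mm long (x), 200 deep, 170 high; front faces +y. Origin on the bench below the hinge line, which stands 32 mm out from the door's face; from there the locker reaches x = -31 to 301 mm, y = -261 to -31 mm. Its door is 237 mm wide, 22 to 152 mm above the bench.
- galley: a flat steel tray (galley) 230 x 150 x 20 mm with a block of standing type and a wooden stick in it, 30 mm high; origin under its centre; bystander, leave alone
- sorts_tray: a small dark wooden tray 100 x 140 x 30 mm of loose type; origin under its centre; bystander, leave alone
- stick: a steel composing stick 200 x 52 x 31 mm lying flat with a set line in it; origin under its centre; bystander, leave alone
- ink_tin: a round red tin 76 mm across and 75 mm high; origin under its centre; bystander, leave alone

How it is judged:
By the outcome, as a careful person would: the job done as asked, in the order asked, and still so for the second after the job is handed in, with the robot touching nothing.
It also fails if it takes over 66 s, if anything falls off the work surface, if the arm or the gripper's body presses on something with over 40 N, if the wrist force passes 120 N, or if a joint passes its speed limit or range.

### The arm

A 6-joint arm with a two-finger parallel gripper is mounted at the origin on the work surface. World frame = base frame: x ahead of the robot, y to its left, z up, the work surface at z = 0. Lengths are in m, angles in rad, forces in N, time in s.
With the tool pointing down it reaches from about 0.35 to 0.85 m from the base axis. Payload 8.1 kg.
Tool frame: the origin (TCP) lies at the very end of the fingers, on their centre line; the grasp point (between the pads) lies 19 mm behind it (manip.pinch_z is the distance from the TCP to the grasp point, in m); z points along the fingers, y is the line along which they close (so a half turn about z gives the same grasp; the last joint's range is limited). The gripper opens to 93 mm and grips with 3 to 60 N. Pads are 15 mm wide; open, the fingers measure 128 mm over their backs; the gripper's body (75 mm by 188 mm) begins 65 mm behind the grasp point.
Start: joints at [1.241, 0.13, 1.488, -0, 1.523, -0.085], TCP at [0.145, 0.582, 0.219] pointing down, gripper open.
Joint ranges: [-2.96, 2.96], [-0.89, 2.26], [0.02, 2.5], [-1.34, 4.48], [0, 2.73], [-2.66, 2.66]. Speed limits (rad/s): [2.39, 2.39, 2.79, 3.14, 3.14, 3.14].

### API

Orientations are given as a unit quaternion [x, y, z, w].
In Python, from cell import manip gives the robot as it stands.
- The arm moves only by the tool apply_moves, never from a script. Its argument "targets" is a list that holds one entry, the list of rows, each a list of 7 numbers: the shift along the tool's x, y, z as a fraction of full scale, then the turn, a rotation vector about the tool's x, y, z as a fraction of full scale, then the opening in per cent of the stroke, from 0 (shut) to 100 (fully open). A call has 1 to 10 rows; each row is the pose to reach, as a shift and turn from the pose commanded when the call began, along the tool's axes at that moment, turning the shorter way round; what a row does not reach only later rows make up. Full scale, the value 1, is 0.2 m for a shift and 360 degrees for a turn. A row lasts 1/10 s, in which the tool goes at most 50 mm and 8.59 degrees, less where a joint would pass 70% of its speed; a pose out of reach is approached as far as the arm can. A call with a number of a shift or a turn outside -1 to 1 is refused whole. A call with a gripper value outside its range is refused whole. The fingers move at their own pace and stop on an object; "squeeze" is the grip in N (left out, the last holds). Time passes only in rows, so rows that repeat a pose let the fingers close. It gives the time, the measured TCP pose, the force, the opening and the grip force at its end, in the units of the state.
- manip.get_obs(): the state, without advancing time (a new reading comes with each control period).
- manip.read_camera(name): name is "scene" or "top" or "wrist"; returns a dict with "pixels" (400x640x3 uint8, red, green, blue), "fx", "fy", "cx", "cy" (pixels), "xyz" and "orientation" of the camera in the world; the wrist camera has in their place "T_tool_cam" (4x4, takes a point from camera to tool coordinates, whose origin is the TCP and whose axes are the flange's). Camera axes: x right, y up, looking along -z (the intrinsics and any distortion apply to the point x, -y, -z); pixel columns grow to the right and rows downward; lengths in m; the calibration is good to about 2 mm. The wrist camera is an equidistant fisheye: a pixel r from the principal point sees the ray r / f radians off the axis. A picture is of the moment at which its call begins: read the wrist's pose just before it. There is no depth.
- manip.sign_off(): hands the job in; it is judged then, once.
The state is a dict: "clock": time; "qpos": joint angles; "dq": joint speeds; "tau": joint torques, N m; "position": TCP position; "orientation": TCP orientation; "force": force on the tool from outside, world axes, zero at the start; "ft_torque": the same for the moment, N m; "opening": finger opening in m; "gripper_force": force on a finger pad.
Only numpy, scipy, OpenCV 4.12 (cv2) and the standard library are available. Lean on these libraries where they do the work, as an engineer would, in place of code of your own. Each camera call takes 0.05 s, during which the arm holds its last target. There are 200 camera calls.

## Working session

There is one attempt and no reset: what is moved stays moved. The work goes in short steps, Python scripts to look and compute and a tool call to move; the robot and the scene stay as the last step left them, time stands still between calls to the robot, and variables do not carry over. Pictures are saved under pics/ and viewed, at most 10 in all, crops included, and the job is handed in when it is done.

Besides the shell and the picture viewer there is one more tool, called after "Call:" in YAML: its name, and indented under it one key for each argument. apply_moves: Moves the arm, as the interface text tells. Shift numbers are shares of 0.2 m and turn numbers shares of 360 degrees, none past 1 either way. Its arguments: {"type":"object","properties":{"targets":{"type":"array"},"squeeze":{"type":"number"}},"required":["targets"]}

```bash
mkdir -p pics; ls; python3 - <<'E'
from cell import manip
import cv2,numpy as np
o=manip.get_obs(); print({k:np.round(v,3).tolist() for k,v in o.items()})
for n in("scene","top"):
    c=manip.read_camera(n); cv2.imwrite(f"pics/{n}0.png",c["pixels"][:,:,::-1]); print({k:np.round(v,4).tolist() for k,v in c.items() if k!="pixels"})
E
```

```text
pics
{'clock': 0.0, 'qpos': [1.241, 0.131, 1.489, -0.0, 1.523, -0.085], 'dq': [0.0, 0.001, -0.0, -0.001, 0.001, 0.0], 'tau': [-0.001, -55.985, -49.176, 0.077, 0.035, -0.0], 'position': [0.145, 0.582, 0.218], 'orientation': [0.122, 0.993, -0.001, -0.0], 'force': [0.089, 0.624, -0.909], 'ft_torque': [-0.018, -0.001, 0.004], 'gripper_force': 0.0, 'opening': 0.093}
{'fx': 399.1196, 'fy': 399.1196, 'cx': 319.6631, 'cy': 198.4537, 'xyz': [0.9299, 0.4006, 0.9911], 'orientation': [0.1129, 0.2384, 0.8772, 0.4013]}
{'fx': 412.665, 'fy': 412.665, 'cx': 313.3893, 'cy': 198.6317, 'xyz': [0.3718, 0.0627, 1.27], 'orientation': [-0.0482, 0.0622, 0.7121, -0.6976]}
```

View pics/top0.png

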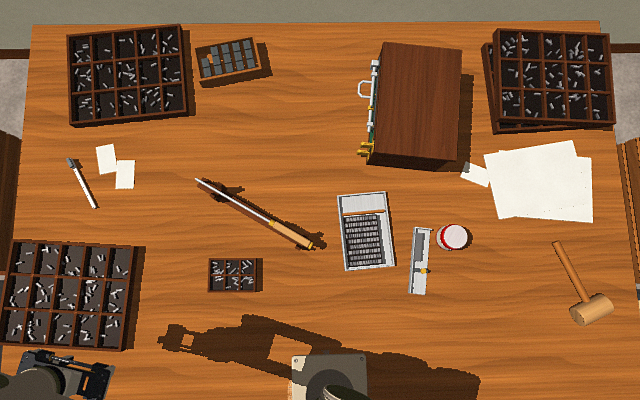

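View pics/scene0.png

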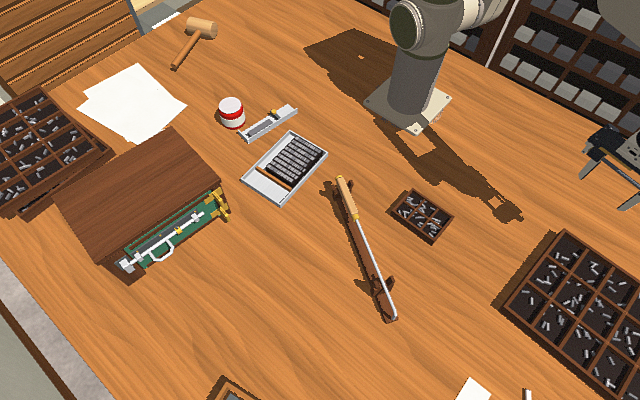

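The top view shows the hook from its handle at (293,234) to its prong at (198,180). The locker's front faces left (+y), with the hinge near (367,152) and the bow near (363,88). The scene view shows the same layout from the far side.

```bash
cat > h.py <<'E'
import numpy as np, cv2
from scipy.spatial.transform import Rotation as R
from cell import manip
CAM={"scene":((399.1196,399.1196,319.6631,198.4537),[0.9299,0.4006,0.9911],[0.1129,0.2384,0.8772,0.4013]),
"top":((412.665,412.665,313.3893,198.6317),[0.3718,0.0627,1.27],[-0.0482,0.0622,0.7121,-0.6976])}
def ray(n,uv):
    (fx,fy,cx,cy),p,q=CAM[n]; d=np.array([(uv[0]-cx)/fx,-(uv[1]-cy)/fy,-1]); return np.array(p),R.from_quat(q).apply(d)
def onz(n,uv,z):
    p,d=ray(n,uv); return p+d*(z-p[2])/d[2]
def proj(n,P):
    (fx,fy,cx,cy),p,q=CAM[n]; c=R.from_quat(q).inv().apply(np.array(P)-p); return cx+fx*c[0]/-c[2], cy-fy*c[1]/-c[2]
def tri(a,b):
    (p,d),(q,e)=ray("top",a),ray("scene",b); s=np.linalg.lstsq(np.c_[d,-e],q-p,rcond=None)[0]; x,y=p+d*s[0],q+e*s[1]; return (x+y)/2,np.linalg.norm(x-y)
E
python3 - <<'E'
from h import *
for n,uv,z in [("top",(312,246),.079),("top",(272,223),.079),("top",(198,180),.069),("scene",(341,178),.079),("scene",(356,217),.079),("scene",(395,316),.069),
 ("top",(383,43),.17),("top",(462,50),.17),("top",(452,167),.17),("scene",(173,127),.17),("scene",(221,180),.17),("scene",(102,263),.17),("top",(362,81),.105),("top",(362,96),.105),("scene",(157,262),.105),("scene",(172,252),.105)]:
    print(n,uv,onz(n,uv,z).round(3))
s=cv2.imread("pics/scene0.png")[150:300,80:240]; t=cv2.imread("pics/top0.png")[30:180,340:480]
t2=cv2.imread("pics/top0.png")[165:265,180:340]; s2=cv2.imread("pics/scene0.png")[165:335,310:430]
f=lambda i,w,h:cv2.resize(i,(w,h),interpolation=cv2.INTER_CUBIC)
cv2.imwrite("pics/c1.png",np.hstack([f(s,400,375),f(t,350,375)]))
E
```

```text
top (312, 246) [0.422 0.044 0.079]
top (272, 223) [0.49  0.158 0.079]
top (198, 180) [0.623 0.376 0.069]
scene (341, 178) [0.43  0.055 0.079]
scene (356, 217) [0.498 0.161 0.079]
scene (395, 316) [0.637 0.384 0.069]
top (383, 43) [ 0.995 -0.171  0.17 ]
top (462, 50) [ 0.97  -0.399  0.17 ]
top (452, 167) [ 0.626 -0.344  0.17 ]
scene (173, 127) [ 0.647 -0.351  0.17 ]
scene (221, 180) [ 0.677 -0.129  0.17 ]
scene (102, 263) [ 0.992 -0.163  0.17 ]
top (362, 81) [ 0.91  -0.116  0.105]
top (362, 96) [ 0.862 -0.114  0.105]
scene (157, 262) [ 0.911 -0.112  0.105]
scene (172, 252) [ 0.872 -0.106  0.105]
```

View pics/c1.png

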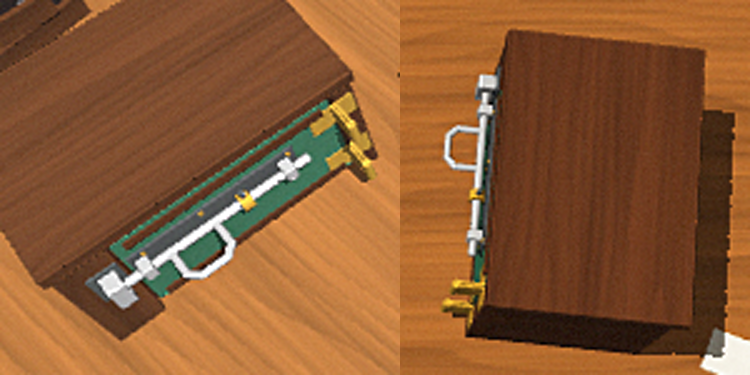

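The crops show the door with the bolt, the bow at left (205,255), right (462,148), a brass collar, and yellow hinge brackets at the robot-side edge. The handle is near (0.455, 0.10) with the rod yawed about 58°. I'll move over it.

```bash
cat >> h.py <<'E'
def state():
    o=manip.get_obs(); return np.array(o["position"]),R.from_quat(o["orientation"]),o
def down(yaw,pitch=0):  # tool x at world yaw (deg), z down
    y=np.radians(yaw); x=np.array([np.cos(y),np.sin(y),0]); z=np.array([0,0,-1.]); return R.from_matrix(np.c_[x,np.cross(z,x),z])
def plan(P,yaw,start=None):
    p,r,o=state() if start is None else (*start,None)
    d=r.inv().apply(np.array(P)-p)/.2; w=(r.inv()*down(yaw)).as_rotvec()/(2*np.pi)
    print("shift",d.round(4),"turn",w.round(4),"deg",np.degrees(np.linalg.norm(w)*2*np.pi).round(1))
E
python3 - <<'E'
from h import *
plan([.30,.36,.25],112)
plan([.46,.11,.25],58,(np.array([.30,.36,.25]),down(112)))
c=manip.read_camera("wrist"); print({k:np.round(v,4).tolist() for k,v in c.items() if k!="pixels"})
E
```

```text
shift [-1.0195 -0.8879 -0.1602] turn [-3.000e-04  1.000e-04  1.499e-01] deg 54.0
shift [-1.4587  0.2735  0.    ] turn [0.   0.   0.15] deg 54.0
{'fx': 309.7069, 'fy': 309.7069, 'cx': 321.4868, 'cy': 198.8992, 'T_tool_cam': [[0.0012, 0.9694, 0.2457, 0.0671], [1.0, -0.0009, -0.0013, 0.0002], [-0.0011, 0.2457, -0.9694, -0.1672], [0.0, 0.0, 0.0, 1.0]]}
```

Call:
apply_moves:
  targets:
    - [[-1,-0.9,-0.15,0,0,0.15,100],[-1,-0.9,-0.15,0,0,0.15,100],[-1,-0.9,-0.15,0,0,0.15,100],[-1,-0.9,-0.15,0,0,0.15,100],[-1,-0.9,-0.15,0,0,0.15,100],[-1,-0.9,-0.15,0,0,0.15,100],[-1,-0.9,-0.15,0,0,0.15,100],[-1,-0.9,-0.15,0,0,0.15,100]]

```text
clock: 0.95
position: [0.2963, 0.3583, 0.2487]
orientation: [0.56, 0.828, 0.0, -0.0]
force: [0.3, 0.2, 0.5]
opening: 0.0927
gripper_force: 0.0
```

Call:
apply_moves:
  targets:
    - [[-1,0.27,0,0,0,0.15,100],[-1,0.27,0,0,0,0.15,100],[-1,0.27,0,0,0,0.15,100],[-1,0.27,0,0,0,0.15,100],[-1,0.27,0,0,0,0.15,100],[-1,0.27,0,0,0,0.15,100],[-1,0.27,0,0,0,0.15,100],[-1,0.27,0,0,0,0.15,100]]

```text
clock: 1.75
position: [0.4205, 0.194, 0.2482]
orientation: [0.874, 0.485, -0.0, -0.0]
force: [0.0, -0.1, -0.1]
opening: 0.0932
gripper_force: 0.0
```

```bash
python3 - <<'E'
from h import *
p,r,o=state(); print(o["clock"],p.round(4),np.degrees(r.as_euler("xyz")).round(1),np.round(o["force"],2))
plan([.46,.11,.25],58)
E
```

```text
1.75 [0.4205 0.194  0.2482] [-180.     0.    58.1] [ 0.02 -0.06 -0.05]
shift [-0.2522  0.3898 -0.0088] turn [-0.0001  0.0001  0.0002] deg 0.1
```

Call:
apply_moves:
  targets:
    - [[-0.25,0.4,0,0,0,0,100],[-0.25,0.4,0,0,0,0,100],[-0.25,0.4,0,0,0,0,100],[-0.25,0.4,0,0,0,0,100]]

```text
clock: 2.15
position: [0.462, 0.1088, 0.2483]
orientation: [0.875, 0.485, -0.0, -0.0]
force: [1.3, 0.9, -0.3]
opening: 0.0931
gripper_force: 0.0
```

```bash
cat >> h.py <<'E'
def wshot(name):
    p,r,o=state(); c=manip.read_camera("wrist"); cv2.imwrite(f"pics/{name}.png",c["pixels"][:,:,::-1])
    T=np.eye(4); T[:3,:3]=r.as_matrix(); T[:3,3]=p; np.save(f"pics/{name}.npy",T@np.array(c["T_tool_cam"])); print(p.round(4),o["clock"])
def wz(name,uv,z):
    M=np.load(f"pics/{name}.npy"); a=np.array([uv[0]-321.4868,uv[1]-198.8992]); t=np.linalg.norm(a); th=t/309.7069
    d=np.array([np.sin(th)*a[0]/t,-np.sin(th)*a[1]/t,-np.cos(th)]); d=M[:3,:3]@d; p=M[:3,3]; return p+d*(z-p[2])/d[2]
E
python3 -c "
from h import *
wshot('w1')"
```

```text
[0.462  0.1088 0.2483] 2.15
```

View pics/w1.png

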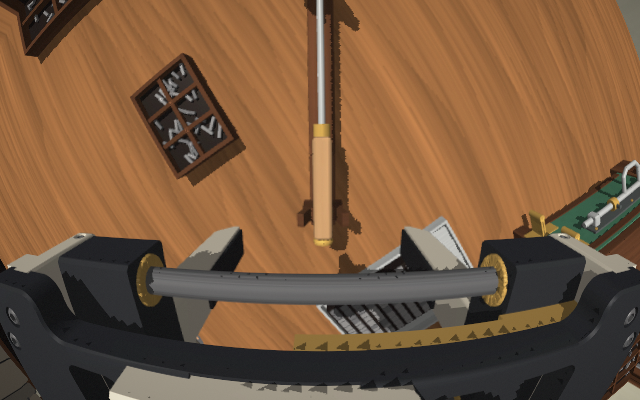

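The wrist view shows the handle from (322,242) to (321,125) with the ferrule, the fork at row ~213, and the rod running up the picture to (320,0).

```bash
python3 - <<'E'
from h import *
for uv,z in [((322,238),.079),((323,245),.079),((321,137),.079),((321,125),.079),((320,20),.069),((306,213),.076),((340,213),.076)]:
    print(uv,wz("w1",uv,z).round(4))
a=wz("w1",(322,238),.079);b=wz("w1",(320,20),.069);print(np.degrees(np.arctan2(*(b-a)[[1,0]])),np.linalg.norm(wz("w1",(321,125),.079)-a))
E
```

```text
(322, 238) [0.4292 0.0542 0.079 ]
(323, 245) [0.4255 0.0461 0.079 ]
(321, 137) [0.4895 0.1532 0.079 ]
(321, 125) [0.4964 0.1642 0.079 ]
(320, 20) [0.5598 0.2682 0.069 ]
(306, 213) [0.4292 0.089  0.076 ]
(340, 213) [0.4623 0.0684 0.076 ]
58.59351355169463 0.12893053758333728
```

```bash
python3 -c "
from h import *
plan([.468,.117,.046],58.6)"
```

```text
shift [0.0482 0.0076 1.012 ] turn [-0.0001  0.     -0.0015] deg 0.5
```

Call:
apply_moves:
  targets:
    - [[0.05,0.01,0.3,0,0,-0.0015,100],[0.05,0.01,0.5,0,0,-0.0015,100],[0.05,0.01,0.7,0,0,-0.0015,100],[0.05,0.01,0.85,0,0,-0.0015,100],[0.05,0.01,0.95,0,0,-0.0015,100],[0.05,0.01,1,0,0,-0.0015,100],[0.05,0.01,1,0,0,-0.0015,60],[0.05,0.01,1,0,0,-0.0015,45]]

```text
clock: 3.0
position: [0.4696, 0.1171, 0.0497]
orientation: [0.872, 0.489, 0.001, 0.0]
force: [1.1, 0.9, 0.2]
opening: 0.0819
gripper_force: 0.0
```

Call:
apply_moves:
  targets:
    - [[0,0,0,0,0,0,30],[0,0,0,0,0,0,30],[0,0,0,0,0,0,0],[0,0,0,0,0,0,0],[0,0,0,0,0,0,0],[0,0,0,0,0,0,0]]
  squeeze: 15

```text
clock: 3.6
position: [0.469, 0.1163, 0.0487]
orientation: [0.872, 0.489, 0.0, 0.0]
force: [0.0, 0.7, -0.0]
opening: 0.0339
gripper_force: 0.0
```

Call:
apply_moves:
  targets:
    - [[0,0,0,0,0,0,0],[0,0,0,0,0,0,0],[0,0,0,0,0,0,0]]
  squeeze: 60

```text
clock: 3.9
position: [0.4689, 0.1163, 0.0486]
orientation: [0.872, 0.489, -0.0, -0.0]
force: [-1.0, -0.0, 1.0]
opening: 0.0219
gripper_force: 60.0
```

```bash
python3 - <<'E'
from h import *
p,r,o=state(); print(o["clock"],p.round(4),np.degrees(r.as_euler("xyz")).round(2),np.round(o["force"],2),np.round(o["ft_torque"],2),o["opening"],o["gripper_force"])
np.save("grasp.npy",np.r_[p,r.as_quat()])
E
```

```text
3.9 [0.4689 0.1163 0.0486] [-1.7999e+02  1.0000e-02  5.8510e+01] [-0.99 -0.04  1.03] [-0.05  0.17 -0.05] 0.021895458276495607 59.966352581977844
```

Call:
apply_moves:
  targets:
    - [[0,0,-0.03,0,0,0,0],[0,0,-0.1,0,0,0,0],[0,0,-0.2,0,0,0,0],[0,0,-0.35,0,0,0,0],[0,0,-0.5,0,0,0,0],[0,0,-0.65,0,0,0,0],[0,0,-0.8,0,0,0,0],[0,0,-0.9,0,0,0,0],[0,0,-0.95,0,0,0,0],[0,0,-0.95,0,0,0,0]]

```text
clock: 4.9
position: [0.4699, 0.1165, 0.2409]
orientation: [0.872, 0.489, 0.002, 0.001]
force: [0.4, -0.4, -2.3]
opening: 0.0219
gripper_force: 60.0
```

```bash
python3 - <<'E'
from h import *
p,r,o=state(); print(o["clock"],p.round(4),np.degrees(r.as_euler("xyz")).round(2),np.round(o["force"],2),np.round(o["ft_torque"],2))
# hinge/locker estimates
yl=-6.7; H=np.array([.705,-.100]); u=np.array([np.cos(np.radians(yl)),np.sin(np.radians(yl))]); B=H+.18*u; print("bow",B)
for n in("top","scene"): print(n,proj(n,[*B,.105]),proj(n,[*H,.105]))
yaw=-19; d=np.array([np.cos(np.radians(yaw)),np.sin(np.radians(yaw))])
plan([*(B-.315*d),.239],yaw)
print(B-.315*d)
E
```

```text
4.9 [0.4699 0.1165 0.2409] [ 1.7984e+02 -1.3000e-01  5.8520e+01] [ 0.43 -0.42 -2.29] [-0.13  0.12 -0.04]
bow [ 0.88377072 -0.12100073]
top (np.float64(363.9629206632348), np.float64(89.10671639343076)) (np.float64(359.30835654600327), np.float64(147.09877117991684))
scene (np.float64(164.00929723858948), np.float64(251.5210351808875)) (np.float64(225.79074994808275), np.float64(207.17092263318193))
shift [-0.2724  0.8469  0.011 ] turn [ 1.000e-04 -6.000e-04  2.153e-01] deg 77.5
[ 0.58593237 -0.01844676]
```

Call:
apply_moves:
  targets:
    - [[-0.03,0.08,0,0,0,0.0215,0],[-0.06,0.17,0,0,0,0.043,0],[-0.09,0.26,0,0,0,0.065,0],[-0.12,0.35,0,0,0,0.086,0],[-0.15,0.44,0,0,0,0.108,0],[-0.17,0.53,0,0,0,0.13,0],[-0.2,0.62,0,0,0,0.15,0],[-0.22,0.7,0,0,0,0.172,0],[-0.24,0.77,0,0,0,0.194,0],[-0.27,0.84,0,0,0,0.215,0]]

```text
clock: 5.9
position: [0.5836, -0.0177, 0.2365]
orientation: [0.986, -0.167, -0.002, 0.0]
force: [0.5, -0.5, -1.2]
opening: 0.0215
gripper_force: 60.0
```

Call:
apply_moves:
  targets:
    - [[0,0,0,0,0,0,0],[0,0,0,0,0,0,0],[0,0,0,0,0,0,0]]

```text
clock: 6.2
position: [0.5834, -0.0168, 0.2379]
orientation: [0.987, -0.162, -0.001, -0.0]
force: [0.2, 1.1, -1.1]
opening: 0.0215
gripper_force: 60.0
```

```bash
python3 - <<'E'
from h import *
p,r,o=state(); print(o["clock"],p.round(4),np.degrees(r.as_euler("xyz")).round(2),np.round(o["force"],2),np.round(o["ft_torque"],2))
for off,dz in((.315,-.0276),(.315,.0164)):
    P=p+r.apply([off,0,0])+[0,0,dz]; print("prong" if dz<0 else "rodend",P.round(4),proj("top",P),proj("scene",P))
print("bow",tri((365.2,89.2),(161.2,252)))
s=manip.read_camera("scene")["pixels"][:,:,::-1]; t=manip.read_camera("top")["pixels"][:,:,::-1]
cv2.imwrite("pics/s2f.png",s);cv2.imwrite("pics/t2f.png",t)
f=lambda i:cv2.resize(i,None,fx=4,fy=4,interpolation=cv2.INTER_CUBIC)
cv2.imwrite("pics/c2.png",np.hstack([f(s[180:310,100:200]),f(t[40:170,320:420])]))
E
```

```text
6.2 [ 0.5834 -0.0168  0.2379] [-1.80e+02  8.00e-02 -1.87e+01] [ 0.18  1.08 -1.06] [ 0.03  0.25 -0.01]
prong [ 0.8818 -0.1178  0.2098] (np.float64(368.1518944889617), np.float64(73.82376422392527)) (np.float64(149.71521067405735), np.float64(232.6162191254097))
rodend [ 0.8818 -0.1178  0.2538] (np.float64(370.64469380016425), np.float64(66.2292286902499)) (np.float64(142.03983790908123), np.float64(223.33462975683892))
bow (array([ 0.88754501, -0.12704987,  0.09884628]), np.float64(0.0036259416422461267))
```

View pics/c2.png

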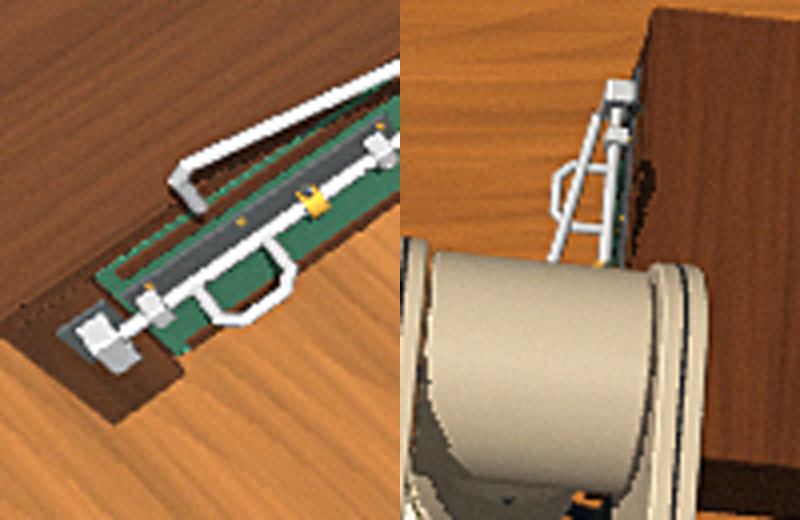

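In the scene half the rod's corner is at (180,170) with the bow's hole around (248,287). In the top half the rod end is at (598,115) and the hole is around (584,197). The prong is roughly above the bow.

```bash
python3 - <<'E'
from h import *
print(onz("top",(366,89.25),.105),onz("scene",(162,251.75),.105))
print("rod end seen",onz("top",(369.5,68.2),.2543),onz("scene",(145,222.5),.2543), "tip",onz("scene",(150.8,233),.21))
plan([*(np.array([.886,-.127])-.311*np.array([np.cos(np.radians(-18.7)),np.sin(np.radians(-18.7))])),.16],-18.7)
E
```

```text
[ 0.88323278 -0.12708915  0.105     ] [ 0.88726641 -0.12413956  0.105     ]
rod end seen [ 0.87602218 -0.11444662  0.2543    ] [ 0.87662709 -0.11442973  0.2543    ] tip [ 0.88080975 -0.11515315  0.21      ]
shift [0.0538 0.0374 0.3921] turn [-0.      0.0001 -0.0001] deg 0.1
```

Call:
apply_moves:
  targets:
    - [[0.06,0.04,0.05,0,0,0,0],[0.06,0.04,0.13,0,0,0,0],[0.06,0.04,0.21,0,0,0,0],[0.06,0.04,0.29,0,0,0,0],[0.06,0.04,0.35,0,0,0,0],[0.06,0.04,0.38,0,0,0,0],[0.06,0.04,0.39,0,0,0,0],[0.06,0.04,0.39,0,0,0,0]]

```text
clock: 7.1
position: [0.593, -0.0288, 0.1607]
orientation: [0.986, -0.164, 0.0, -0.0]
force: [0.0, 0.7, -0.8]
opening: 0.0218
gripper_force: 60.0
```

```bash
python3 - <<'E'
from h import *
p,r,o=state(); print(o["clock"],p.round(4),np.degrees(r.as_euler("xyz")).round(2),np.round(o["force"],2),np.round(o["ft_torque"],2))
P=p+r.apply([.31,0,0])+[0,0,-.0356+.0164-.008];print(P,proj("scene",P),proj("top",P+[0,0,.044]))
s=manip.read_camera("scene")["pixels"][:,:,::-1]; t=manip.read_camera("top")["pixels"][:,:,::-1]
f=lambda i:cv2.resize(i,None,fx=5,fy=5,interpolation=cv2.INTER_CUBIC)
cv2.imwrite("pics/c3.png",np.hstack([f(s[200:300,120:200]),f(t[55:155,330:410])]))
E
```

```text
7.1 [ 0.593  -0.0288  0.1607] [-1.800e+02 -1.000e-02 -1.888e+01] [ 0.04  0.71 -0.79] [0.05 0.18 0.  ]
[ 0.88628375 -0.12915152  0.13356872] (np.float64(156.89467836518943), np.float64(245.3083923860941)) (np.float64(370.3935084004867), np.float64(77.46183565422537))
```

View pics/c3.png

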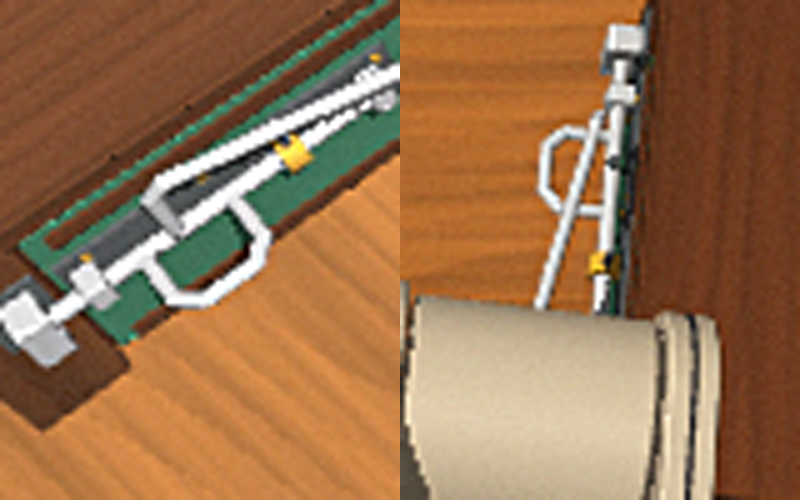

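The prong tip is at (177,233) in the scene half, over the bow's hole. In the top half the rod end is at (598,115); dropped to bow height that gives (579,177), against a hole centre near (578,172). I'll lower it gently.

Call:
apply_moves:
  targets:
    - [[-0.01,0,0.02,0,0,0,0],[-0.01,0,0.05,0,0,0,0],[-0.01,0,0.07,0,0,0,0],[-0.01,0,0.09,0,0,0,0],[-0.01,0,0.11,0,0,0,0],[-0.01,0,0.13,0,0,0,0],[-0.01,0,0.13,0,0,0,0]]

```text
clock: 7.9
position: [0.5905, -0.0282, 0.1337]
orientation: [0.986, -0.164, -0.001, 0.0]
force: [0.1, -0.1, -1.0]
opening: 0.0216
gripper_force: 60.0
```

Call:
apply_moves:
  targets:
    - [[0,0,0.02,0,0,0,0],[0,0,0.04,0,0,0,0],[0,0,0.06,0,0,0,0],[0,0,0.06,0,0,0,0],[0,0,0.06,0,0,0,0]]

```text
clock: 8.4
position: [0.5909, -0.0282, 0.1225]
orientation: [0.986, -0.164, -0.0, 0.0]
force: [0.3, 0.6, -1.9]
opening: 0.0218
gripper_force: 60.0
```

```bash
python3 - <<'E'
from h import *
p,r,o=state(); print(o["clock"],p.round(4),np.degrees(r.as_euler("xyz")).round(2),np.round(o["force"],2),np.round(o["ft_torque"],2))
s=manip.read_camera("scene")["pixels"][:,:,::-1]; t=manip.read_camera("top")["pixels"][:,:,::-1]
f=lambda i:cv2.resize(i,None,fx=5,fy=5,interpolation=cv2.INTER_CUBIC)
cv2.imwrite("pics/c4.png",np.hstack([f(s[200:300,120:200]),f(t[55:155,330:410])]))
E
```

```text
8.4 [ 0.5909 -0.0282  0.1225] [ 1.800e+02  2.000e-02 -1.889e+01] [ 0.33  0.59 -1.88] [0.01 0.23 0.04]
```

View pics/c4.png

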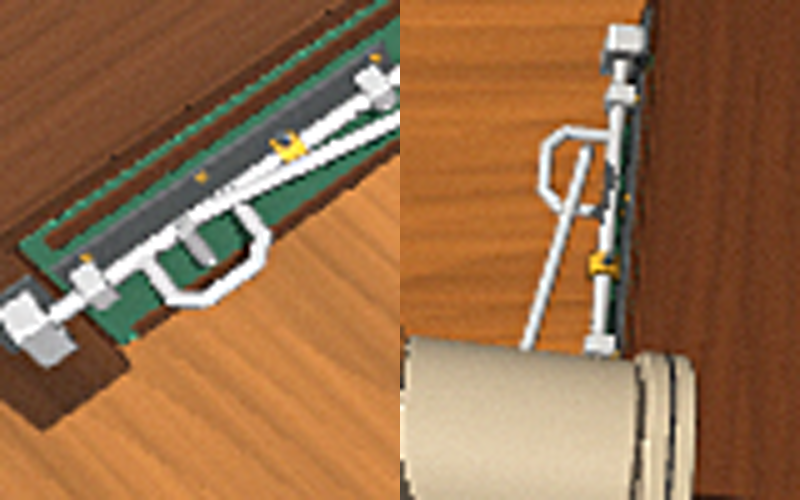

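The prong, at (200,240) in the scene half, is inside the bow. I'll ease the bolt back along the door and watch the force.

Call:
apply_moves:
  targets:
    - [[-0.007,0.0015,0,0,0,0,0],[-0.014,0.003,0,0,0,0,0],[-0.021,0.0045,0,0,0,0,0],[-0.028,0.006,0,0,0,0,0],[-0.035,0.0075,0,0,0,0,0],[-0.042,0.009,0,0,0,0,0],[-0.049,0.0105,0,0,0,0,0],[-0.056,0.012,0,0,0,0,0],[-0.063,0.0135,0,0,0,0,0],[-0.07,0.015,0,0,0,0,0]]

```text
clock: 9.5
position: [0.5766, -0.0265, 0.1227]
orientation: [0.986, -0.164, 0.0, 0.0]
force: [-0.1, 0.6, -1.9]
opening: 0.0217
gripper_force: 60.0
```

Call:
apply_moves:
  targets:
    - [[-0.005,0.001,0,0,0,0,0],[-0.01,0.002,0,0,0,0,0],[-0.015,0.003,0,0,0,0,0],[-0.02,0.004,0,0,0,0,0],[-0.025,0.005,0,0,0,0,0],[-0.03,0.006,0,0,0,0,0]]

```text
clock: 10.1
position: [0.5716, -0.026, 0.1231]
orientation: [0.986, -0.164, 0.001, 0.0]
force: [4.9, -1.8, -2.2]
opening: 0.0217
gripper_force: 60.0
```

Call:
apply_moves:
  targets:
    - [[-0.005,0.001,0,0,0,0,0],[-0.01,0.002,0,0,0,0,0],[-0.015,0.003,0,0,0,0,0],[-0.02,0.004,0,0,0,0,0],[-0.025,0.005,0,0,0,0,0],[-0.03,0.006,0,0,0,0,0],[-0.035,0.0075,0,0,0,0,0],[-0.04,0.0085,0,0,0,0,0],[-0.045,0.0095,0,0,0,0,0],[-0.05,0.0105,0,0,0,0,0]]

```text
clock: 11.1
position: [0.5615, -0.0248, 0.1231]
orientation: [0.986, -0.164, 0.001, 0.0]
force: [5.6, -1.1, -2.7]
opening: 0.0214
gripper_force: 60.0
```

```bash
cat >> h.py <<'E'
def rep():
    p,r,o=state(); print(round(o["clock"],2),p.round(4),np.degrees(r.as_euler("xyz")).round(2),np.round(o["force"],2),np.round(o["ft_torque"],2),round(o["opening"],4))
E
python3 -c "
from h import *
rep()"
```

```text
11.1 [ 0.5615 -0.0248  0.1231] [-1.7999e+02 -1.3000e-01 -1.8890e+01] [ 5.62 -1.09 -2.72] [-0.17 -0.42  0.04] 0.0214
```

Call:
apply_moves:
  targets:
    - [[-0.005,0.001,0,0,0,0,0],[-0.01,0.002,0,0,0,0,0],[-0.015,0.003,0,0,0,0,0],[-0.02,0.004,0,0,0,0,0],[-0.025,0.005,0,0,0,0,0],[-0.03,0.006,0,0,0,0,0],[-0.035,0.0075,0,0,0,0,0],[-0.04,0.0085,0,0,0,0,0]]

```text
clock: 11.9
position: [0.5534, -0.0238, 0.1231]
orientation: [0.986, -0.164, 0.001, 0.0]
force: [5.6, -1.9, -3.5]
opening: 0.0218
gripper_force: 60.0
```

```bash
python3 - <<'E'
from h import *
rep()
s=manip.read_camera("scene")["pixels"][:,:,::-1]; t=manip.read_camera("top")["pixels"][:,:,::-1]
f=lambda i:cv2.resize(i,None,fx=5,fy=5,interpolation=cv2.INTER_CUBIC)
cv2.imwrite("pics/c5.png",np.hstack([f(s[190:290,130:230]),f(t[55:155,350:410])]))
E
```

```text
11.9 [ 0.5534 -0.0238  0.1231] [-1.7999e+02 -1.3000e-01 -1.8890e+01] [ 5.56 -1.92 -3.54] [-0.16 -0.37  0.07] 0.0218
```

View pics/c5.png

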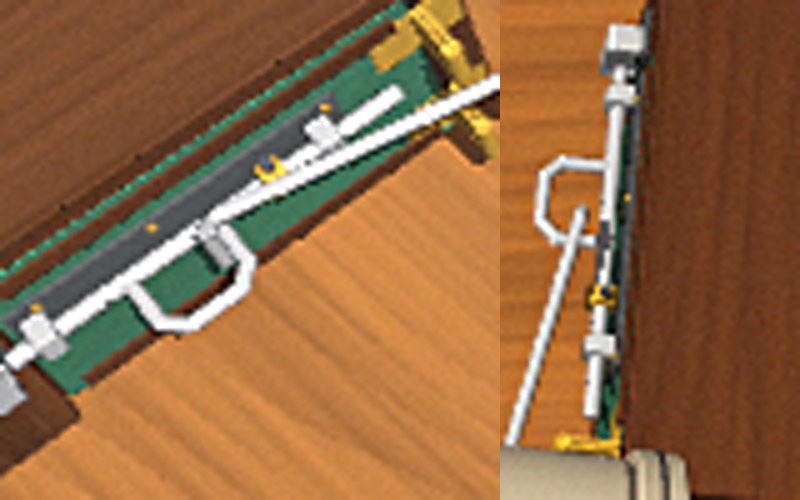

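The collar at (270,165) has roughly 17 mm to go to the strap at (322,133).

Call:
apply_moves:
  targets:
    - [[-0.005,0.001,0,0,0,0,0],[-0.01,0.002,0,0,0,0,0],[-0.015,0.003,0,0,0,0,0],[-0.02,0.004,0,0,0,0,0],[-0.025,0.005,0,0,0,0,0],[-0.03,0.006,0,0,0,0,0],[-0.035,0.0075,0,0,0,0,0],[-0.04,0.0085,0,0,0,0,0],[-0.045,0.0095,0,0,0,0,0],[-0.05,0.0105,0,0,0,0,0]]

```text
clock: 13.0
position: [0.5432, -0.0226, 0.1231]
orientation: [0.986, -0.164, 0.001, 0.0]
force: [5.6, -1.8, -2.3]
opening: 0.0219
gripper_force: 60.0
```

Call:
apply_moves:
  targets:
    - [[-0.002,0.0004,0,0,0,0,0],[-0.004,0.0008,0,0,0,0,0],[-0.006,0.0012,0,0,0,0,0],[-0.008,0.0016,0,0,0,0,0],[-0.01,0.002,0,0,0,0,0]]

```text
clock: 13.5
position: [0.5412, -0.0223, 0.1231]
orientation: [0.986, -0.164, 0.001, 0.0]
force: [4.6, -1.6, -2.1]
opening: 0.0219
gripper_force: 60.0
```

Call:
apply_moves:
  targets:
    - [[-0.002,0.0004,0,0,0,0,0],[-0.004,0.0008,0,0,0,0,0],[-0.006,0.0012,0,0,0,0,0],[-0.008,0.0016,0,0,0,0,0],[-0.01,0.002,0,0,0,0,0]]

```text
clock: 14.0
position: [0.5392, -0.0221, 0.1231]
orientation: [0.986, -0.164, 0.001, 0.0]
force: [4.9, -1.8, -3.7]
opening: 0.0217
gripper_force: 60.0
```

Call:
apply_moves:
  targets:
    - [[-0.0015,0.0003,0,0,0,0,0],[-0.003,0.0006,0,0,0,0,0],[-0.0045,0.0009,0,0,0,0,0],[-0.006,0.0012,0,0,0,0,0]]

```text
clock: 14.4
position: [0.538, -0.0219, 0.1231]
orientation: [0.986, -0.164, 0.001, 0.0]
force: [5.7, -2.2, -2.9]
opening: 0.0218
gripper_force: 60.0
```

Call:
apply_moves:
  targets:
    - [[-0.0015,0.0003,0,0,0,0,0],[-0.003,0.0006,0,0,0,0,0],[-0.0045,0.0009,0,0,0,0,0],[-0.006,0.0012,0,0,0,0,0]]

```text
clock: 14.8
position: [0.5367, -0.0217, 0.1231]
orientation: [0.986, -0.164, 0.001, 0.0]
force: [5.4, -2.0, -2.9]
opening: 0.0217
gripper_force: 60.0
```

```bash
python3 -c "
from h import *
rep()
t=manip.read_camera('top')['pixels'][:,:,::-1];s=manip.read_camera('scene')['pixels'][:,:,::-1];cv2.imwrite('pics/t6.png',t);cv2.imwrite('pics/s6.png',s)
h=cv2.cvtColor(s,cv2.COLOR_BGR2HSV)
for nm,im,(y0,y1,x0,x1) in(('s',s,(190,260,170,202)),('t',t,(105,128,366,380))):
    m=cv2.inRange(cv2.cvtColor(im,cv2.COLOR_BGR2HSV),(20,150,120),(32,255,255))[y0:y1,x0:x1]
    n,_,st,c=cv2.connectedComponentsWithStats(m); print(nm,[(k[4],(q+[x0,y0]).round(1).tolist()) for k,q in zip(st[1:],c[1:])])
"
```

```text
14.8 [ 0.5367 -0.0217  0.1231] [-1.7999e+02 -1.3000e-01 -1.8890e+01] [ 5.37 -1.95 -2.91] [-0.18 -0.4   0.1 ] 0.0217
s [(np.int32(2), [194.5, 211.0]), (np.int32(10), [189.4, 219.9])]
t [(np.int32(7), [368.6, 118.7])]
```

Call:
apply_moves:
  targets:
    - [[-0.0015,0.0003,0,0,0,0,0],[-0.003,0.0006,0,0,0,0,0],[-0.004,0.0009,0,0,0,0,0]]

```text
clock: 15.2
position: [0.5359, -0.0216, 0.1231]
orientation: [0.986, -0.164, 0.001, 0.0]
force: [5.7, -0.2, -3.1]
opening: 0.0217
gripper_force: 60.0
```

Call:
apply_moves:
  targets:
    - [[-0.001,0.0002,0,0,0,0,0],[-0.002,0.0004,0,0,0,0,0],[-0.003,0.0006,0,0,0,0,0]]

```text
clock: 15.5
position: [0.5354, -0.0216, 0.1231]
orientation: [0.986, -0.164, 0.001, 0.0]
force: [5.9, -1.1, -3.4]
opening: 0.0217
gripper_force: 60.0
```

Call:
apply_moves:
  targets:
    - [[-0.001,0.0002,0,0,0,0,0],[-0.002,0.0004,0,0,0,0,0],[-0.003,0.0006,0,0,0,0,0]]

```text
clock: 15.8
position: [0.5351, -0.0216, 0.1232]
orientation: [0.986, -0.164, 0.002, 0.0]
force: [6.4, -1.9, -2.9]
opening: 0.0218
gripper_force: 60.0
```

```bash
python3 -c "
from h import *
rep()"
```

```text
15.8 [ 0.5351 -0.0216  0.1232] [-179.98   -0.18  -18.89] [ 6.42 -1.92 -2.93] [-0.17 -0.64  0.13] 0.0218
```

Call:
apply_moves:
  targets:
    - [[-0.001,0.0002,0,0,0,0,0],[-0.001,0.0002,0,0,0,0,0]]

```text
clock: 16.0
position: [0.535, -0.0216, 0.1233]
orientation: [0.986, -0.164, 0.002, 0.0]
force: [7.2, -2.2, -3.9]
opening: 0.0217
gripper_force: 60.0
```

```bash
python3 -c "
from h import *
rep()"
```

```text
16.0 [ 0.535  -0.0216  0.1233] [-179.98   -0.19  -18.89] [ 7.22 -2.25 -3.94] [-0.14 -0.64  0.1 ] 0.0217
```

Call:
apply_moves:
  targets:
    - [[-0.001,0.0002,0,0,0,0,0],[-0.0015,0.0003,0,0,0,0,0],[-0.0015,0.0003,0,0,0,0,0]]

```text
clock: 16.3
position: [0.5349, -0.0215, 0.1233]
orientation: [0.986, -0.164, 0.002, 0.0]
force: [8.8, -2.6, -3.2]
opening: 0.0219
gripper_force: 60.0
```

```bash
python3 -c "
from h import *
rep()"
```

```text
16.3 [ 0.5349 -0.0215  0.1233] [-179.97   -0.21  -18.89] [ 8.84 -2.58 -3.21] [-0.2  -0.79  0.23] 0.0219
```

The force rose to 8.8 N and the arm stopped advancing, so the collar is on its stop. Now I'll plan the door arc as a pure translation.

```bash
cat >> h.py <<'E'
def arc(ths,v,v0,th0=0,yl=-6.7):
    p,r,o=state(); A=lambda t,w:R.from_euler("z",yl+t,degrees=True).apply([*w,0])
    for t in ths: print(t,(r.inv().apply(A(t,v)-A(th0,v0))/.2).round(3).tolist())
E
python3 - <<'E'
from h import *
v0=(.126,-.002)
arc([0],(.132,-.002),v0); arc([0],(.136,.012),v0); arc(range(3,31,3),(.138,.013),v0)
E
```

```text
0 [0.029, -0.006, 0.0]
0 [0.034, -0.079, 0.0]
3 [0.031, -0.12, 0.0]
6 [0.017, -0.154, 0.0]
9 [0.002, -0.187, 0.0]
12 [-0.015, -0.219, 0.0]
15 [-0.034, -0.25, -0.0]
18 [-0.054, -0.28, -0.0]
21 [-0.076, -0.309, -0.0]
24 [-0.099, -0.337, -0.0]
27 [-0.124, -0.363, -0.0]
30 [-0.15, -0.388, -0.0]
```

Call:
apply_moves:
  targets:
    - [[0.015,-0.003,0,0,0,0,0],[0.03,-0.006,0,0,0,0,0],[0.032,-0.025,0,0,0,0,0],[0.034,-0.045,0,0,0,0,0],[0.034,-0.065,0,0,0,0,0],[0.034,-0.08,0,0,0,0,0],[0.033,-0.095,0,0,0,0,0],[0.032,-0.108,0,0,0,0,0],[0.031,-0.12,0,0,0,0,0],[0.024,-0.138,0,0,0,0,0]]

```text
clock: 17.3
position: [0.5468, 0.0034, 0.1226]
orientation: [0.986, -0.164, 0.0, 0.0]
force: [-0.9, -1.6, -1.9]
opening: 0.0219
gripper_force: 60.1
```

```bash
python3 - <<'E'
from h import *
rep()
arc(range(8,38,3),(.138,.013),(.138,.013),4.5)
s=manip.read_camera("scene")["pixels"][:,:,::-1]; t=manip.read_camera("top")["pixels"][:,:,::-1]
f=lambda i:cv2.resize(i,None,fx=5,fy=5,interpolation=cv2.INTER_CUBIC)
cv2.imwrite("pics/c6.png",np.hstack([f(s[190:290,130:230]),f(t[55:155,350:410])]))
E
```

```text
17.3 [0.5468 0.0034 0.1226] [179.99  -0.   -18.91] [-0.94 -1.56 -1.94] [-0.14  0.36 -0.44] 0.0219
8 [-0.017, -0.039, -0.0]
11 [-0.034, -0.071, -0.0]
14 [-0.052, -0.102, -0.0]
17 [-0.072, -0.133, -0.0]
20 [-0.093, -0.162, -0.0]
23 [-0.116, -0.19, -0.0]
26 [-0.14, -0.217, -0.0]
29 [-0.166, -0.243, -0.0]
32 [-0.193, -0.267, -0.0]
35 [-0.221, -0.29, -0.0]
```

View pics/c6.png

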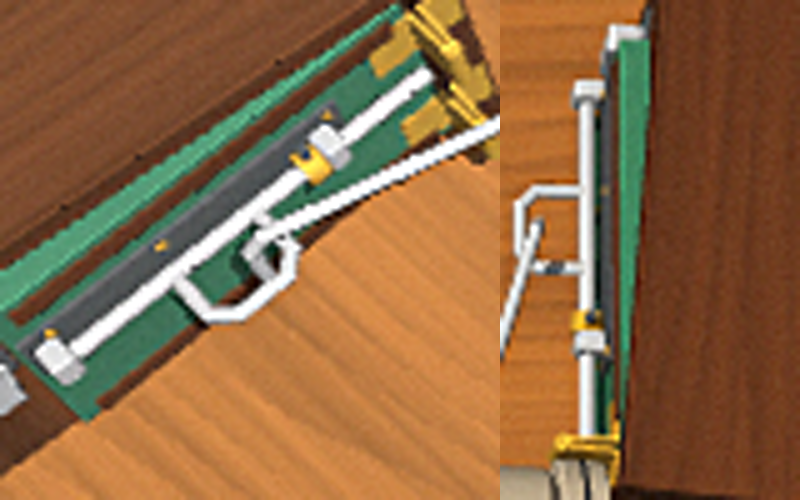

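The collar is against its strap at (318,155) and the door has started to open with the prong in the bow. I'll continue the arc.

Call:
apply_moves:
  targets:
    - [[-0.017,-0.039,0,0,0,0,0],[-0.034,-0.071,0,0,0,0,0],[-0.052,-0.102,0,0,0,0,0],[-0.072,-0.133,0,0,0,0,0],[-0.093,-0.162,0,0,0,0,0],[-0.116,-0.19,0,0,0,0,0],[-0.14,-0.217,0,0,0,0,0],[-0.166,-0.243,0,0,0,0,0],[-0.193,-0.267,0,0,0,0,0],[-0.221,-0.29,0,0,0,0,0]]

```text
clock: 18.4
position: [0.5234, 0.0731, 0.1227]
orientation: [0.986, -0.164, 0.0, 0.0]
force: [-0.3, -2.0, -1.2]
opening: 0.0215
gripper_force: 60.1
```

```bash
python3 - <<'E'
from h import *
rep()
arc(range(38,68,3),(.138,.013),(.138,.013),35)
t=manip.read_camera("top")["pixels"][:,:,::-1]
s=manip.read_camera("scene")["pixels"][:,:,::-1]
f=lambda i:cv2.resize(i,None,fx=4,fy=4,interpolation=cv2.INTER_CUBIC)
cv2.imwrite("pics/c7.png",np.hstack([f(s[180:310,100:230]),f(t[50:180,340:400])]))
E
```

```text
18.4 [0.5234 0.0731 0.1227] [180.    -0.   -18.88] [-0.26 -1.96 -1.18] [-0.35  0.24 -0.54] 0.0215
38 [-0.029, -0.021, -0.0]
41 [-0.06, -0.041, -0.0]
44 [-0.091, -0.059, -0.0]
47 [-0.124, -0.076, -0.0]
50 [-0.157, -0.09, -0.0]
53 [-0.191, -0.103, -0.0]
56 [-0.225, -0.114, -0.0]
59 [-0.26, -0.124, -0.0]
62 [-0.296, -0.131, -0.0]
65 [-0.332, -0.137, -0.0]
```

View pics/c7.png

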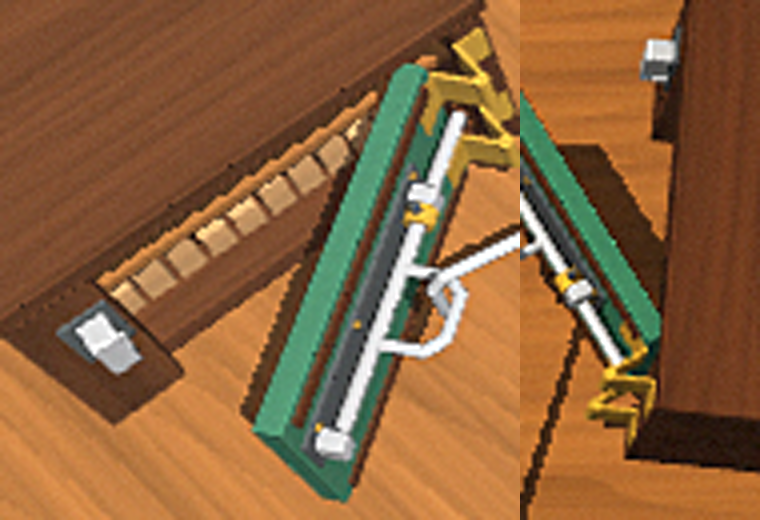

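This was my tenth and last picture. It shows the door open about 35°, the collar still on its strap at (420,210), and the prong at (440,290) in the bow. From here I'll work by numbers.

Call:
apply_moves:
  targets:
    - [[-0.029,-0.022,0,0,0,0,0],[-0.059,-0.043,0,0,0,0,0],[-0.09,-0.063,0,0,0,0,0],[-0.122,-0.081,0,0,0,0,0],[-0.155,-0.097,0,0,0,0,0],[-0.188,-0.111,0,0,0,0,0],[-0.222,-0.124,0,0,0,0,0],[-0.256,-0.136,0,0,0,0,0],[-0.292,-0.144,0,0,0,0,0],[-0.328,-0.15,0,0,0,0,0]]

```text
clock: 19.5
position: [0.4708, 0.1226, 0.1226]
orientation: [0.986, -0.164, 0.0, -0.0]
force: [0.2, -0.7, -1.2]
opening: 0.0215
gripper_force: 60.0
```

```bash
cat >> h.py <<'E'
def door(tag):
    # green top edge of the door (z=.152) in both fixed views
    for n,(y0,y1,x0,x1) in (("top",(40,190,280,372)),("scene",(150,330,60,300))):
        im=manip.read_camera(n)["pixels"][:,:,::-1]; cv2.imwrite(f"pics/{n}_{tag}.png",im)
        h=cv2.cvtColor(im,cv2.COLOR_BGR2HSV); m=np.zeros(h.shape[:2],np.uint8); m[y0:y1,x0:x1]=cv2.inRange(h,(65,80,110),(90,255,255))[y0:y1,x0:x1]
        k,l,st,c=cv2.connectedComponentsWithStats(m)
        if k<2: print(n,"none"); continue
        i=1+st[1:,4].argmax(); q=cv2.boxPoints(cv2.minAreaRect(np.argwhere(l==i)[:,::-1].astype(np.float32)))
        e=sorted([(q[j],q[(j+1)%4]) for j in range(4)],key=lambda s:-np.linalg.norm(s[0]-s[1]))[0]
        a,b=[onz(n,v,.152)[:2] for v in e]; d=a-b; d=d if d[1]>0 else -d
        print(n,st[i,4],a.round(3),b.round(3),"len",np.linalg.norm(d).round(3),"door deg",np.degrees(np.arctan2(d[1],d[0])).round(1)+6.7)
E
python3 - <<'E'
from h import *
rep()
arc(range(68,80,2),(.138,.013),(.138,.013),65)
door("a")
E
```

```text
19.5 [0.4708 0.1226 0.1226] [-180.     -0.    -18.88] [ 0.24 -0.7  -1.21] [-0.31  0.06 -0.42] 0.0215
68 [-0.036, -0.004, -0.0]
70 [-0.06, -0.005, -0.0]
72 [-0.084, -0.006, -0.0]
74 [-0.109, -0.006, -0.0]
76 [-0.133, -0.004, -0.0]
78 [-0.157, -0.003, -0.0]
top 450 [0.869 0.078] [ 0.751 -0.124] len 0.234 door deg 66.4
scene 817 [ 0.74  -0.119] [0.864 0.126] len 0.275 door deg 69.7
```

Call:
apply_moves:
  targets:
    - [[-0.025,-0.003,0,0,0,0,0],[-0.05,-0.005,0,0,0,0,0],[-0.072,-0.006,0,0,0,0,0],[-0.09,-0.006,0,0,0,0,0],[-0.105,-0.006,0,0,0,0,0],[-0.115,-0.005,0,0,0,0,0],[-0.12,-0.005,0,0,0,0,0],[-0.12,-0.005,0,0,0,0,0]]

```text
clock: 20.4
position: [0.4488, 0.131, 0.1227]
orientation: [0.986, -0.164, -0.0, -0.0]
force: [0.5, -1.2, -1.5]
opening: 0.0214
gripper_force: 60.0
```

```bash
python3 - <<'E'
from h import *
rep()
door("b")
E
```

```text
20.4 [0.4488 0.131  0.1227] [ 1.800e+02  1.000e-02 -1.888e+01] [ 0.53 -1.17 -1.49] [-0.05  0.08 -0.12] 0.0214
top 447 [0.835 0.103] [ 0.754 -0.116] len 0.234 door deg 76.5
scene 826 [ 0.741 -0.114] [0.837 0.145] len 0.276 door deg 76.4
```

Call:
apply_moves:
  targets:
    - [[0.01,0,0,0,0,0,0],[0.015,0,0,0,0,0,0],[0.015,0,-0.05,0,0,0,0],[0.015,0,-0.12,0,0,0,0],[0.015,0,-0.2,0,0,0,0],[0.015,0,-0.3,0,0,0,0],[0.015,0,-0.4,0,0,0,0],[0.015,0,-0.5,0,0,0,0],[0.015,0,-0.58,0,0,0,0],[0.015,0,-0.58,0,0,0,0]]

```text
clock: 21.5
position: [0.4535, 0.1303, 0.2424]
orientation: [0.986, -0.164, 0.003, -0.001]
force: [-0.4, -0.9, 0.3]
opening: 0.0216
gripper_force: 60.0
```

```bash
python3 - <<'E'
from h import *
rep(); door("c")
g=np.load("grasp.npy"); yaw=np.degrees(R.from_quat(g[3:]).as_euler("xyz")[2]); print(g,yaw)
plan([g[0],g[1],.239],yaw)
E
```

```text
21.5 [0.4535 0.1303 0.2424] [-179.84   -0.29  -18.88] [-0.43 -0.87  0.3 ] [0.03 0.21 0.06] 0.0216
top 445 [0.835 0.103] [ 0.754 -0.116] len 0.234 door deg 76.5
scene 830 [ 0.741 -0.114] [0.837 0.145] len 0.276 door deg 76.4
[ 4.68923608e-01  1.16322878e-01  4.85653304e-02  8.72467912e-01
  4.88671388e-01 -1.19314669e-04 -5.86637435e-05] 58.506587721884394
shift [ 0.1024  0.0376 -0.0005] turn [ 0.00e+00 -1.00e-04 -2.15e-01] deg 77.4
```

Call:
apply_moves:
  targets:
    - [[0.01,0.004,0,0,0,-0.012,0],[0.02,0.008,0,0,0,-0.034,0],[0.03,0.012,0,0,0,-0.057,0],[0.04,0.016,0,0,0,-0.08,0],[0.05,0.02,0,0,0,-0.103,0],[0.06,0.024,0,0,0,-0.126,0],[0.07,0.028,0,0,0,-0.149,0],[0.08,0.032,0,0,0,-0.172,0],[0.09,0.035,0,0,0,-0.195,0],[0.1,0.038,0,0,0,-0.215,0]]

```text
clock: 22.6
position: [0.4675, 0.1162, 0.2369]
orientation: [0.871, 0.491, -0.001, -0.0]
force: [0.1, 0.1, -1.1]
opening: 0.0219
gripper_force: 60.0
```

Call:
apply_moves:
  targets:
    - [[0,0,0.1,0,0,0,0],[0,0,0.25,0,0,0,0],[0,0,0.4,0,0,0,0],[0,0,0.5,0,0,0,0],[0,0,0.5,0,0,0,0],[0,0,0.5,0,0,0,0]]

```text
clock: 23.2
position: [0.4675, 0.1162, 0.138]
orientation: [0.872, 0.489, -0.001, -0.0]
force: [0.8, -0.1, -0.1]
opening: 0.0218
gripper_force: 60.0
```

```bash
python3 - <<'E'
from h import *
rep()
g=np.load("grasp.npy"); plan(g[:3],58.507)
# rod line and fork: compare rod pixels with prediction (yaw/offset) in top and scene
p,r,o=state()
for n in("top","scene"):
    im=manip.read_camera(n)["pixels"][:,:,::-1]; cv2.imwrite(f"pics/{n}_d.png",im); h=cv2.cvtColor(im,cv2.COLOR_BGR2HSV)
    m=cv2.inRange(h,(0,0,150),(180,60,255)); z=p[2]+.0164; q=lambda s:np.array(proj(n,p+r.apply([s,0,-.0164])))
    k=np.zeros_like(m); cv2.line(k,tuple(int(x) for x in q(.12)),tuple(int(x) for x in q(.33)),255,21); pts=np.argwhere(m&k)[:,::-1]
    L=np.array([r.inv().apply(onz(n,u,z)-p)[:2] for u in pts]); L=L[abs(L[:,1])<.02]; f=np.polyfit(L[:,0],L[:,1],1); print(n,len(L),"far",np.percentile(L[:,0],99).round(4),"yaw err",np.degrees(f[0]).round(2),"lat at .25",np.polyval(f,.25).round(4))
E
```

```text
23.2 [0.4675 0.1162 0.138 ] [-1.7991e+02  8.0000e-02  5.8510e+01] [ 0.76 -0.08 -0.07] [-0.1   0.1  -0.01] 0.0218
shift [0.0046 0.0065 0.4472] turn [-0.0003  0.0002  0.    ] deg 0.1
top 248 far 0.3096 yaw err 0.48 lat at .25 -0.0023
scene 302 far 0.316 yaw err -0.04 lat at .25 0.0002
```

The rod is still aligned in the grip (no slip). Lowering it into the rest.

Call:
apply_moves:
  targets:
    - [[0.005,0.0065,0.05,0,0,0,0],[0.005,0.0065,0.12,0,0,0,0],[0.005,0.0065,0.19,0,0,0,0],[0.005,0.0065,0.26,0,0,0,0],[0.005,0.0065,0.32,0,0,0,0],[0.005,0.0065,0.36,0,0,0,0],[0.005,0.0065,0.39,0,0,0,0],[0.005,0.0065,0.41,0,0,0,0],[0.005,0.0065,0.42,0,0,0,0],[0.005,0.0065,0.42,0,0,0,0]]

```text
clock: 24.3
position: [0.47, 0.1166, 0.0547]
orientation: [0.872, 0.489, 0.0, 0.0]
force: [0.5, -0.2, -2.0]
opening: 0.0216
gripper_force: 60.0
```

Call:
apply_moves:
  targets:
    - [[0,0,0.007,0,0,0,0],[0,0,0.014,0,0,0,0],[0,0,0.02,0,0,0,0],[0,0,0.025,0,0,0,0],[0,0,0.025,0,0,0,0]]

```text
clock: 24.8
position: [0.4698, 0.1165, 0.0495]
orientation: [0.872, 0.489, -0.0, -0.0]
force: [0.1, -0.6, -2.3]
opening: 0.0214
gripper_force: 60.0
```

```bash
python3 -c "
from h import *
rep(); g=np.load('grasp.npy'); plan(g[:3],58.507)"
```

```text
24.8 [0.4698 0.1165 0.0495] [-1.7999e+02  1.0000e-02  5.8510e+01] [ 0.1  -0.57 -2.34] [-0.13  0.12 -0.01] 0.0214
shift [-0.003  -0.0032  0.0046] turn [-0.  0.  0.] deg 0.0
```

Call:
apply_moves:
  targets:
    - [[-0.003,-0.003,0.004,0,0,0,0],[-0.003,-0.003,0.006,0,0,0,0],[-0.003,-0.003,0.006,0,0,0,0]]

```text
clock: 25.1
position: [0.4691, 0.1163, 0.0486]
orientation: [0.872, 0.489, 0.0, 0.0]
force: [-0.6, 0.0, 0.9]
opening: 0.0216
gripper_force: 60.0
```

Call:
apply_moves:
  targets:
    - [[0,0,0,0,0,0,0],[0,0,0,0,0,0,0],[0,0,0,0,0,0,26],[0,0,0,0,0,0,30],[0,0,0,0,0,0,45],[0,0,0,0,0,0,60],[0,0,0,0,0,0,80],[0,0,0,0,0,0,80]]
  squeeze: 5

```text
clock: 25.9
position: [0.4691, 0.1163, 0.0484]
orientation: [0.872, 0.489, 0.0, 0.0]
force: [0.1, -0.1, -0.1]
opening: 0.055
gripper_force: 0.0
```

```bash
python3 -c "
from h import *
rep()"
```

```text
25.9 [0.4691 0.1163 0.0484] [180.    -0.    58.51] [ 0.06 -0.13 -0.08] [-0.1   0.06 -0.02] 0.055
```

Released. Backing straight up to the earlier viewing height (≈0.25) to compare with the first wrist picture.

Call:
apply_moves:
  targets:
    - [[0,0,0,0,0,0,80],[0,0,-0.05,0,0,0,80],[0,0,-0.15,0,0,0,80],[0,0,-0.3,0,0,0,90],[0,0,-0.5,0,0,0,100],[0,0,-0.7,0,0,0,100],[0,0,-0.85,0,0,0,100],[-0.05,-0.01,-1,0,0,0.0015,100],[-0.05,-0.01,-1,0,0,0.0015,100],[-0.05,-0.01,-1,0,0,0.0015,100]]

```text
clock: 26.9
position: [0.4627, 0.1089, 0.2497]
orientation: [0.875, 0.485, 0.001, 0.0]
force: [-0.6, 0.9, -0.9]
opening: 0.0926
gripper_force: 0.0
```

```bash
python3 - <<'E'
from h import *
rep(); wshot("w2"); door("e")
a=cv2.imread("pics/w1.png");b=cv2.imread("pics/w2.png")
for i,im in(("w1",a),("w2",b)):
    h=cv2.cvtColor(im,cv2.COLOR_BGR2HSV)[:,300:345]; m=cv2.inRange(h,(0,0,130),(180,60,255))[0:118]
    w=cv2.inRange(h,(8,60,190),(22,150,255))[120:250]
    e=lambda k,z,o:[wz(i,(300+np.median(np.nonzero(k[y])[0]),y+o),z).round(4)[:2].tolist() if k[y].any() else None for y in z0]
    z0=[5,100]; print(i,"rod",e(m,.065,0)); rows=np.nonzero(w.sum(1)>255*5)[0]+120
    print("handle rows",rows.min(),rows.max(), wz(i,(322,rows.max()),.079).round(4)[:2],wz(i,(322,rows.min()),.079).round(4)[:2])
for n in("top","scene"):
    x=cv2.imread(f"pics/{n}0.png").astype(int); y=cv2.imread(f"pics/{n}_e.png").astype(int); d=abs(x-y).max(2)
    for nm,P in dict(hook=(.47,.12,.07),hookend=(.63,.375,.06),fork2=(.59,.31,.06)).items():
        u,v=map(int,proj(n,P)); print(n,nm,(d[v-12:v+12,u-12:u+12]>60).sum())
E
```

```text
26.9 [0.4627 0.1089 0.2497] [ 1.7989e+02 -1.0000e-01  5.7960e+01] [-0.57  0.92 -0.92] [-0.09  0.11 -0.  ] 0.0926
[0.4627 0.1089 0.2497] 26.9
top 448 [0.835 0.103] [ 0.754 -0.116] len 0.234 door deg 76.5
scene 832 [ 0.741 -0.114] [0.837 0.145] len 0.276 door deg 76.4
w1 rod [[0.5702, 0.2861], [0.5108, 0.1885]]
handle rows 136 237 [0.4298 0.0553] [0.491  0.1535]
w2 rod [[0.572, 0.2867], [0.5127, 0.1884]]
handle rows 136 237 [0.4308 0.055 ] [0.4922 0.1535]
top hook 460
top hookend 40
top fork2 147
scene hook 29
scene hookend 52
scene fork2 57
```

The hook is back within about 1–2 mm of where it lay, and the door is still at about 76°. Handing in.

```bash
python3 -c "
from cell import manip
print(manip.sign_off())"
```

```text
the job is handed in; nothing more can be done
None
```

The job is handed in, though sign-off returned no verdict: the bolt was eased back until it met its stop (about 9 N felt), the door was drawn to about 76° by the bow, and the hook is back in its rest within about 2 mm, all in 27 s.

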